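# Cover the pots and turn the recipe tablet to the diner

### The arm

A 6-joint arm with a two-finger parallel gripper is mounted at the origin on the work surface. World frame = base frame: x ahead of the robot, y to its left, z up, the work surface at z = 0. Lengths are in mm, angles in rad, forces in N, time in s.
With the tool pointing down it reaches from about 350 to 875 mm from the base axis. Payload 4.2 kg.
Tool frame: the origin (TCP) lies at the very end of the fingers, on their centre line; the grasp point (between the pads) lies 19 mm behind it; z points along the fingers, y is the line along which they close (so a half turn about z gives the same grasp; the last joint's range is limited). The gripper opens to 85 mm and grips with 20 to 120 N. Pads are 22 mm wide; open, the fingers measure 114 mm over their backs; the gripper's body (76 mm by 85 mm) begins 54 mm behind the grasp point. The pads swing forward as they close: fully open they stand 13 mm farther back than shut.
Start: joints at [-0.983, 0.385, 0.008, 0, -1.194, -0.259], TCP at [201.832, -591.492, 231.312] pointing down, gripper open.
Joint ranges: [-3.14, 3.14], [-1.21, 2.06], [-1.07, 1.41], [-3.16, 2.05], [-2.99, -0.16], [-3.1, 3.1]. Speed limits (rad/s): [2.79, 2.79, 3.14, 3.14, 3.14, 3.14].

### API

Orientations are given as a unit quaternion [x, y, z, w].
In Python, from bench import monitor, get_image, camera_info, job_done gives the robot as it stands.
- The arm moves only by the tool send_rows, never from a script. Its argument "series" is a list of rows, each a list of 3 entries, a list of its own where there are three numbers: the shift along the tool's x, y, z in mm, then the turn, a rotation vector about the tool's x, y, z in rad, then the finger opening in mm, from 0 to 85.4. A call has 1 to 8 rows; each row shifts and turns the commanded pose from where the row before left it, along the tool's axes as they then stand; what a row does not reach is not made up. A row lasts 1/10 s, in which the tool goes at most 50 mm and 8.59 degrees, less where a joint would pass 70% of its speed; a pose out of reach is approached as far as the arm can. A call with a gripper value outside its range is refused whole. The fingers move at their own pace and stop on an object; the grip force is fixed at half the most. Time passes only in rows, so rows that do not move let the fingers close. It gives the time, the measured TCP pose, the force, the opening and the grip force at its end, in the units of the state.
- monitor.read_state(): the state, without advancing time (a new reading comes with each control period).
- get_image(name): name is "side" or "top"; returns the picture (480x640x3 uint8, red, green, blue); there is no depth.
- camera_info(name): a dict with "intrinsics" (3x3 intrinsics, pixels), "dist_coeffs" ([k1, k2, p1, p2, k3] as OpenCV has them; the pictures are not rectified), "R" (3x3) and "t" (3): a world point X has camera coordinates R X + t. Camera axes: x right, y down, z forward; pixel columns grow to the right and rows downward; lengths in mm; the calibration is good to about 2 mm. A picture is of the moment at which its call begins. camera_info takes no time and is no camera call.
- job_done(): hands the job in; it is judged then, once.
The state is a dict: "clock": time; "joints": joint angles; "joint_vel": joint speeds; "joint_efforts": joint torques, N m; "position": TCP position; "ee_rot": TCP orientation; "contact_force": force on the tool from outside, world axes, zero at the start; "wrist_torque": the same for the moment, N m; "gripper_width": finger opening in mm; "grasp_force": force on a finger pad.
Only numpy, scipy, OpenCV 4.12 (cv2) and the standard library are available. Lean on these libraries where they do the work, as an engineer would, in place of code of your own. Each camera call takes 0.05 s, during which the arm holds its last target. There are 200 camera calls.

### The job

Supper is ready to be served: set a loose lid on every pot on the worktop so that each sits seated and level on its rim (lids left over may stay where they lie), and set the recipe tablet for the diner: swivel it on its stand until the screen faces the middle of the plate on the place mat squarely, and tilt it so that it leans back 30 degrees from upright. Keep the pots upright, and leave the cup among them and the plate where they stand.

Things in the scene. Friction and masses are not known exactly. Their poses are not given: they have to be found in the camera images.
- pot0: small open stainless steel pot without handles, loose, 0.45 kg, round: 86 mm across at the foot, 90 mm outside at the rim, wall 4 mm, 60 mm high. Origin at the centre of its underside, z up. The four pots are alike; three or four of them are there.
- pot0_rim (a point): centre of the pot's mouth at the height of the rim's top, 60 mm above the pot's origin; its z axis is the pot's axis
- pot1: small open stainless steel pot without handles, loose, 0.45 kg, round: 86 mm across at the foot, 90 mm outside at the rim, wall 4 mm, 60 mm high. Origin at the centre of its underside, z up. The four pots are alike; three or four of them are there.
- pot1_rim (a point): centre of the pot's mouth at the height of the rim's top, 60 mm above the pot's origin; its z axis is the pot's axis
- pot2: small open stainless steel pot without handles, loose, 0.45 kg, round: 86 mm across at the foot, 90 mm outside at the rim, wall 4 mm, 60 mm high. Origin at the centre of its underside, z up. The four pots are alike; three or four of them are there.
- pot2_rim (a point): centre of the pot's mouth at the height of the rim's top, 60 mm above the pot's origin; its z axis is the pot's axis
- pot3: small open stainless steel pot without handles, loose, 0.45 kg, round: 86 mm across at the foot, 90 mm outside at the rim, wall 4 mm, 60 mm high. Origin at the centre of its underside, z up. The four pots are alike; three or four of them are there.
- pot3_rim (a point): centre of the pot's mouth at the height of the rim's top, 60 mm above the pot's origin; its z axis is the pot's axis
- lid0: loose round steel lid, 0.08 to 0.17 kg; all four are alike and fit every pot: underneath a plug 68 mm across, 7 mm high; then a disc 96 mm across, 5 mm thick; on top a black round knob 24 mm across, 26 mm high (38 mm in all). Origin at the centre of the plug's underside, z up; starts plug down on the worktop. Seated, the disc lies on the rim, origin 7 mm below the rim's top.
- lid1: loose round steel lid, 0.08 to 0.17 kg; all four are alike and fit every pot: underneath a plug 68 mm across, 7 mm high; then a disc 96 mm across, 5 mm thick; on top a black round knob 24 mm across, 26 mm high (38 mm in all). Origin at the centre of the plug's underside, z up; starts plug down on the worktop. Seated, the disc lies on the rim, origin 7 mm below the rim's top.
- lid2: loose round steel lid, 0.08 to 0.17 kg; all four are alike and fit every pot: underneath a plug 68 mm across, 7 mm high; then a disc 96 mm across, 5 mm thick; on top a black round knob 24 mm across, 26 mm high (38 mm in all). Origin at the centre of the plug's underside, z up; starts plug down on the worktop. Seated, the disc lies on the rim, origin 7 mm below the rim's top.
- lid3: loose round steel lid, 0.08 to 0.17 kg; all four are alike and fit every pot: underneath a plug 68 mm across, 7 mm high; then a disc 96 mm across, 5 mm thick; on top a black round knob 24 mm across, 26 mm high (38 mm in all). Origin at the centre of the plug's underside, z up; starts plug down on the worktop. Seated, the disc lies on the rim, origin 7 mm below the rim's top.
- swivel (a joint): swivel of the tablet stand about its column, rad, -2.8 to 2.8, growing anticlockwise seen from above, relative to the foot (itself turned up to 0.3 rad either way). Stiff: takes about 0.15 N m and stays where it is left. Starts between -0.35 and 0.45, screen towards the robot.
- tilt (a joint): tilt of the tablet about the level hinge at the head of the column, rad, from -0.1 to 1.2: 0 is upright, growing as the top leans back, away from the screen's side. Stiff: about 0.22 N m, stays where it is left. It starts between -0.02 and 0.2.
- stand_axis (a point): point on the stand's column axis at the height of the tilt hinge, 130 mm above the worktop; the frame turns with the swivel, not the tilt: -x is the horizontal direction the screen faces, y along the hinge, z up. The stand's round foot, fixed to the worktop, is 140 mm across, 12 mm high; the column 18 mm thick.
- tablet_top (a point): middle of the tablet's top edge. The frame tilts with the tablet: -x out of the screen, y along the edge, z up the tablet. The tablet is a dark slab 200 mm wide, 125 mm high, 12 mm thick, lit screen in front, hinged behind its middle: this point is 62.5 mm up the tablet from the hinge axis and 24 mm to the screen's side of it (mid-thickness)
- cup: low white cup without a handle, 72 mm across, 55 mm high, standing among the pots and lids; to be left alone. Origin at the centre of its underside, z up
- plate: white plate, 170 mm across, 20 mm high, on the olive place mat (340 x 220 mm, 3 mm thick) on the left of the worktop; the tablet is to face its centre; the plate itself is to be left alone. Origin at the centre of its underside, z up
Not all that is in view belongs to the job. What is shaped like the lid3 but brown or turquoise is not meant. Leave any brown look-alike of the lid1 alone.

How it is judged:
By the outcome, as a careful person would: the job done as asked, in the order asked, and still so for the second after the job is handed in, with the robot touching nothing.
Of pot0, pot1, pot2, pot3 only 3 to 4 are there at a start; the rules pass over those that are not, and their reading is None.
At some moment in a run one of lid0, lid1, lid2, lid3 may be knocked a few centimetres aside while the robot is not near it.
It also fails if it takes over 208 s, if anything falls off the work surface, if the arm or the gripper's body presses on something with over 40 N, if the wrist force passes 120 N, or if a joint passes its speed limit or range.

## Working session

There is one attempt and no reset: what is moved stays moved. The work goes in short steps, Python scripts to look and compute and a tool call to move; the robot and the scene stay as the last step left them, time stands still between calls to the robot, and variables do not carry over. Pictures are saved under pics/ and viewed, at most 14 in all, crops included, and the job is handed in when it is done.

Besides the shell and the picture viewer there is one more tool, called after "Request:" as name(argument=value, ...), one argument or row to a line, values as JSON. send_rows: Moves the arm, as the interface text tells. Its arguments: {"type":"object","properties":{"series":{"type":"array"}},"required":["series"]}

```bash
mkdir -p pics; ls; python3 - <<'E'
from bench import monitor,get_image,camera_info
import cv2
s=monitor.read_state();print(s)
for n in("side","top"):
    c=camera_info(n);print(n,c)
    cv2.imwrite(f"pics/{n}0.png",get_image(n)[:,:,::-1])
E
```

```text
pics
{'clock': 0.0, 'joints': array([-9.83429300e-01,  3.85568947e-01,  6.61676798e-03, -5.08279068e-04,
       -1.19402629e+00, -2.58581493e-01]), 'joint_vel': array([ 0.00035749,  0.00040718,  0.00013756, -0.00062816, -0.00064102,
       -0.00154295]), 'joint_efforts': array([-1.92440006e-03, -3.92288196e+01,  1.88400275e+01,  4.18625593e+00,
       -4.70417464e-03, -5.72284875e-06]), 'position': array([ 201.62244796, -590.95512999,  230.20920171]), 'ee_rot': array([-1.63560716e-01,  9.86532638e-01,  1.09187673e-03, -2.32462395e-04]), 'contact_force': array([ 0.16064118,  0.33278374, -0.57159878]), 'wrist_torque': array([-0.0495447 , -0.03396331,  0.02386314]), 'grasp_force': 0.0, 'gripper_width': 85.55924180133367}
side {'intrinsics': array([[529.2694735 ,   0.        , 322.88600087],
       [  0.        , 529.2694735 , 232.28705507],
       [  0.        ,   0.        ,   1.        ]]), 'dist_coeffs': array([0.02001817, 0.        , 0.        , 0.        , 0.        ]), 'R': array([[ 0.99806087, -0.0591998 ,  0.01923259],
       [-0.0334558 , -0.77074489, -0.63626489],
       [ 0.05249018,  0.63438765, -0.77123089]]), 't': array([-607.74720955,   93.313124  , 1511.14842397])}
top {'intrinsics': array([[510.13081172,   0.        , 323.13725356],
       [  0.        , 510.13081172, 243.3771608 ],
       [  0.        ,   0.        ,   1.        ]]), 'dist_coeffs': array([0.01356944, 0.        , 0.        , 0.        , 0.        ]), 'R': array([[ 0.02754048, -0.99961249, -0.00404913],
       [-0.98302613, -0.02634805, -0.18156379],
       [ 0.18138674,  0.00898076, -0.98337083]]), 't': array([ -38.24827586,  615.56048198, 1176.73397101])}
```

View pics/top0.png

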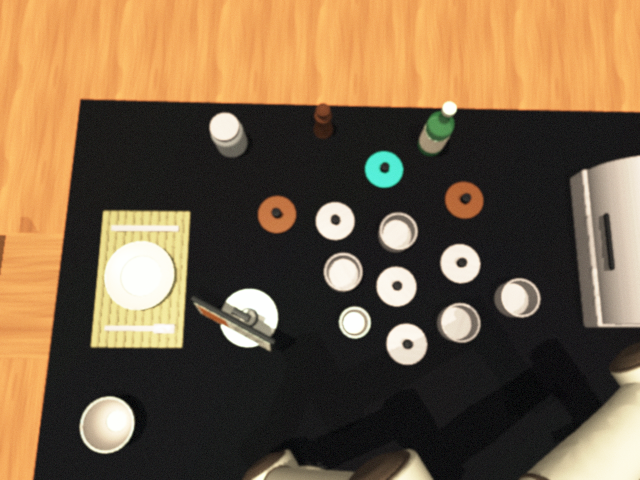

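View pics/side0.png

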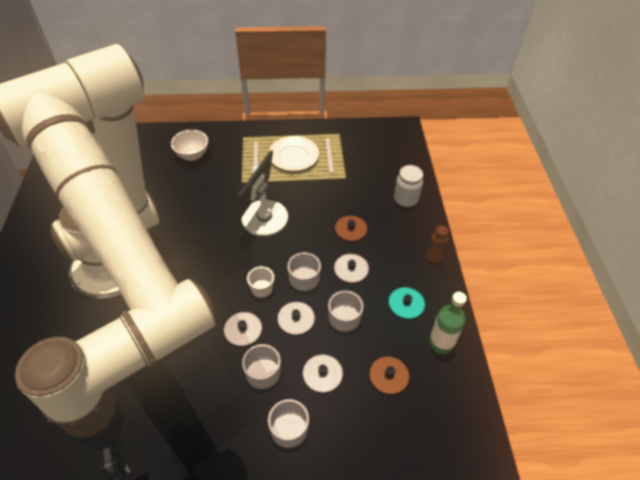

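```bash
cat > h.py <<'E'
import numpy as np,cv2
from scipy.optimize import least_squares
from bench import monitor,get_image,camera_info
CI={n:camera_info(n) for n in("side","top")}
def cen(n): c=CI[n]; return -c["R"].T@c["t"]
def rays(n,px):
    c=CI[n];u=cv2.undistortPoints(np.float64(px).reshape(-1,1,2),c["intrinsics"],c["dist_coeffs"])[:,0]
    return np.c_[u,np.ones(len(u))]@c["R"]
def plane(n,px,z):
    d=rays(n,px);o=cen(n);return o+d*((z-o[2])/d[:,2])[:,None]
def proj(n,X):
    c=CI[n];return cv2.projectPoints(np.float64(X).reshape(-1,1,3),cv2.Rodrigues(c["R"])[0],c["t"],c["intrinsics"],c["dist_coeffs"])[0][:,0]
def tri(pa,pb):
    o1,o2=cen("top"),cen("side");d1=rays("top",[pa])[0];d2=rays("side",[pb])[0]
    s=np.linalg.lstsq(np.c_[d1,-d2],o2-o1,rcond=None)[0];a=o1+d1*s[0];b=o2+d2*s[1]
    return (a+b)/2,np.linalg.norm(a-b)
def blobs(n,im,thr=75):
    hsv=cv2.cvtColor(im,cv2.COLOR_RGB2HSV)
    m=((hsv[:,:,2]>thr)).astype(np.uint8)
    cs,_=cv2.findContours(m,cv2.RETR_EXTERNAL,cv2.CHAIN_APPROX_NONE)
    return [c[:,0,:] for c in cs if cv2.contourArea(c)>200]
def circ(n,c,z,r=None,half=True):
    P=plane(n,c,z)[:,:2];x=np.r_[P.mean(0),r or 45];nd=cen(n)[:2]
    for _ in range(6):
        q=P-x[:2];sel=(q@(x[:2]-nd)>0) if half else np.ones(len(P),bool)
        f=lambda v:np.linalg.norm(P[sel]-v[:2],axis=1)-(r or v[2])
        x=least_squares(f,x,loss="soft_l1",f_scale=1.).x
    return x,np.sqrt(np.mean(f(x)**2))
E
python3 - <<'E'
from h import *
np.set_printoptions(precision=1,suppress=True)
print(cen("top"),cen("side"))
for n in("top","side"):
    im=cv2.imread(f"pics/{n}0.png")[:,:,::-1].copy()
    for c in blobs(n,im):
        m=c.mean(0)
        (w,h)=np.ptp(c,axis=0)
        if w>80 or h>80: continue
        s=cv2.cvtColor(im,cv2.COLOR_RGB2HSV)[int(m[1])-8,int(m[0])-8]
        print(n,m,w,h,s,"z60",*circ(n,c,60),"z12",*circ(n,c,10))
v=cv2.imread("pics/top0.png")[150:370,180:550]
cv2.imwrite("pics/c0.png",cv2.resize(v,None,fx=2.1,fy=2.1,interpolation=cv2.INTER_CUBIC))
E
```

```text
[ 392.7  -32.6 1268.8] [ 530.4 -922.7 1236.5]
top [398.6 470.8] 68 30 [ 14 100  66] z60 [920408.6 173392.9 936532.1] nan z12 [741996.7 139763.6 754991.4] nan
top [106.7 424.4] 55 57 [ 20  49 236] z60 [188.  455.6  61.6] 0.5472616521514603 z12 [179.5 475.8  64.2] 0.5699151840017729
top [406.4 343.6] 41 41 [ 18  13 252] z60 [ 384.7 -221.9   47.2] 0.6769359999563404 z12 [ 384.3 -229.7   49.1] 0.705048989834199
top [354.3 322.1] 33 32 [ 24  43 189] z60 [ 430.5 -100.    37.7] 0.6425111060448895 z12 [ 432.1 -102.7   39.3] 0.6691058916722745
top [459.4 322.6] 43 40 [ 19  17 250] z60 [ 437.  -347.1   46.3] 0.6379073534660705 z12 [ 438.9 -360.1   48.2] 0.6643399543528716
top [517.8 298.1] 45 39 [ 19  20 248] z60 [ 499.6 -490.    45.7] 0.5795155564384865 z12 [ 504.  -508.9   47.6] 0.6035515652981851
top [395.9 286.1] 40 40 [ 21  14 252] z60 [ 517.8 -196.9   48. ] 0.532933352335338 z12 [ 523.  -203.7   50. ] 0.5550003913317166
top [342.6 271.5] 39 39 [ 20  30 242] z60 [549.9 -70.2  46.5] 0.5924168958819931 z12 [556.4 -71.7  48.4] 0.6169345393923751
top [459.9 263.1] 40 40 [ 19  17 249] z60 [ 57
[... 1900 characters left out ...]
0.3] 29 32 [ 17  64 160] z60 [ 432.8 -101.    38.2] 0.6940415800590417 z12 [428.6 -66.   39.8] 0.7236361558235215
side [351.  267.5] 36 29 [ 17  45 236] z60 [680.  -81.7  49.2] 0.7292327107897559 z12 [686.3 -46.   51.3] 0.7604174642167516
side [303.7 270.1] 35 39 [ 14  53 106] z60 [551.1 -68.5  47.7] 0.8934527674506891 z12 [552.  -32.2  49.8] 0.9316789576167289
side [350.5 227.6] 33 25 [ 12 171 151] z60 [692.1  60.4  47.7] 0.8398041320230171 z12 [699.  102.2  49.7] 0.8756685489281096
side [408.7 184.8] 29 42 [ 14  56 151] z60 [906.9 281.6  38.3] 0.994476467157403 z12 [922.9 332.8  40. ] 1.0368763658519984
side [189.5 143.3] 38 31 [ 15  69 167] z60 [188.6 458.5  62.8] 1.302086799274369 z12 [174.  517.1  65.4] 1.3579348314644248
  return _methods._mean(a, axis=axis, dtype=dtype,
  ret = ret.dtype.type(ret / rcount)
```

View pics/c0.png

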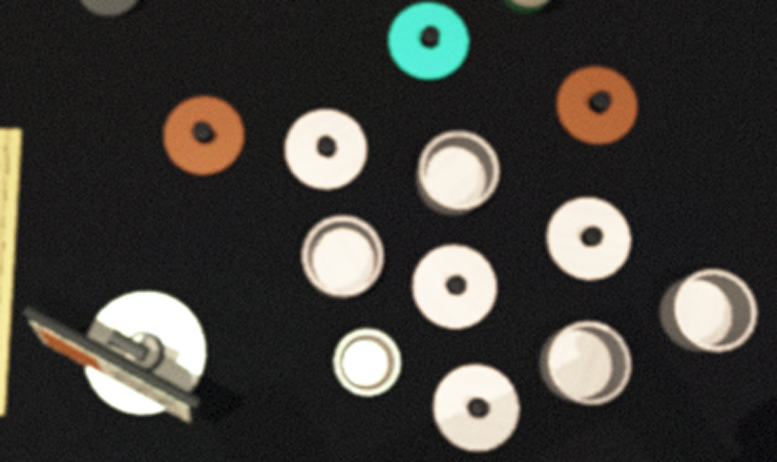

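Pots are in top view at (398,232), (343,272), (459,323) and (517,298); both views put their rims at z≈60. The plain steel lids are at (335,221), (397,286), (460,263) and (407,344), with disc tops at z≈12. The candidates to avoid are the brown lids at (277,214) and (465,200), the turquoise one at (384,170), and the cup at (354,323). The crop confirms the four white lids. My pairing sends the lid at (585,-361) to the pot at (500,-489), (385,-228) to (438,-347), (524,-203) to (653,-201) and (686,-47) to (550,-69).

Request:
send_rows(
  series=[
    [[0,0,20],[0,0,0.11],50],
    [[0,0,20],[0,0,0.11],50],
    [[0,0,20],[0,0,0.109],50],
    [[-40,23,0],[0,0,0],50],
    [[-40,23,0],[0,0,0],50],
    [[-40,23,0],[0,0,0],50],
    [[-40,23,0],[0,0,0],50],
    [[-40,23,0],[0,0,0],50],
  ],
)

```text
clock: 0.9
position: [403.0, -475.2, 170.9]
ee_rot: [0.0, 1.0, 0.0, -0.0]
contact_force: [0.8, 0.2, -0.2]
gripper_width: 50.1
grasp_force: 0.0
```

Request:
send_rows(
  series=[
    [[-40,25,0],[0,0,0],50],
    [[-40,25,0],[0,0,0],50],
    [[-40,25,0],[0,0,0],50],
    [[-35,22,0],[0,0,0],50],
    [[-27,16.7,20],[0,0,0],50],
    [[0,0,40],[0,0,0],50],
    [[0,0,30],[0,0,0],50],
    [[0,0,0],[0,0,0],50],
  ],
)

```text
clock: 1.7
position: [580.5, -360.8, 75.1]
ee_rot: [0.0, 1.0, 0.003, -0.006]
contact_force: [-0.1, 0.4, -0.3]
gripper_width: 50.2
grasp_force: 0.0
```

```bash
cat > look.py <<'E'
from h import *
import sys
np.set_printoptions(precision=1,suppress=True)
tag=sys.argv[1];s=monitor.read_state();print(s["position"],s["gripper_width"])
for n in("top","side"):
    im=get_image(n);cv2.imwrite(f"pics/{n}{tag}.png",im[:,:,::-1])
    for c in blobs(n,im.copy()):
        w,h=np.ptp(c,axis=0)
        if 25<w<60 and 25<h<60: print(n,c.mean(0),"z60",circ(n,c,60)[0],"z12",circ(n,c,10)[0])
E
python3 look.py 1
```

```text
[ 580.5 -360.8   75.1] 50.211597076040704
top [106.5 424.5] z60 [187.9 455.7  61.3] z12 [179.5 475.9  63.8]
top [517.9 298. ] z60 [ 499.7 -489.7   45.5] z12 [ 504.1 -508.6   47.3]
top [342.7 271.4] z60 [548.5 -69.9  46.4] z12 [555.  -71.4  48.3]
top [334.7 220.7] z60 [672.8 -47.6  47.5] z12 [684.4 -48.2  49.5]
top [276.5 214. ] z60 [685.7  94.   46.1] z12 [697.9  99.2  48. ]
top [227.4 133.9] z60 [909.3 236.4  37.7] z12 [930.7 247.5  39.3]
side [288.2 421.9] z60 [ 500.9 -488.2   48.2] z12 [ 499.6 -469.7   50.3]
side [388.9 374.7] z60 [ 740.8 -395.6   47.8] z12 [ 749.7 -373.2   49.8]
side [321.7 371.3] z60 [ 581.2 -386.9   49.2] z12 [ 583.3 -364.1   51.3]
side [261.6 365.1] z60 [ 438.9 -347.1   48.3] z12 [ 435.  -322.6   50.3]
side [242.3 328.7] z60 [ 391.1 -255.2   47.3] z12 [ 385.2 -226.8   49.3]
side [406.3 302.2] z60 [ 814.1 -198.2   48.9] z12 [ 826.2 -167.4   51. ]
side [261.  280.5] z60 [ 433.9 -101.3   38.8] z12 [429.8 -66.4  40.5]
side [ 90.  142.2] z60 [ 172620.  -419123.1  453803.4] z12 [ 221738.7 -539143.9  583553.2]
  return _methods._mean(a, axis=axis, dtype=dtype,
  ret = ret.dtype.type(ret / rcount)
```

Request:
send_rows(
  series=[
    [[-4,-0.7,20],[0,0,0],50],
    [[0,0,20],[0,0,0],50],
    [[0,0,18],[0,0,0],50],
    [[0,0,0],[0,0,0],50],
    [[0,0,0],[0,0,0],20],
    [[0,0,0],[0,0,0],20],
    [[0,0,0],[0,0,0],20],
    [[0,0,0],[0,0,0],20],
  ],
)

```text
clock: 2.6
position: [589.4, -364.4, 26.3]
ee_rot: [-0.0, 1.0, -0.001, 0.002]
contact_force: [-0.9, 1.4, 5.8]
gripper_width: 21.2
grasp_force: 57.9
```

Request:
send_rows(
  series=[
    [[0,0,0],[0,0,0],50],
    [[0,0,0],[0,0,0],50],
    [[4,0,0],[0,0,0],50],
    [[0,0,4],[0,0,0],50],
    [[0,0,3.4],[0,0,0],50],
    [[0,0,0],[0,0,0],50],
    [[0,0,0],[0,0,0],50],
    [[0,0,0],[0,0,0],50],
  ],
)

```text
clock: 3.4
position: [584.0, -363.6, 15.9]
ee_rot: [0.0, 1.0, -0.0, 0.0]
contact_force: [-0.3, -0.5, 0.4]
gripper_width: 50.0
grasp_force: 0.0
```

```bash
python3 look.py 2 2>/dev/null| grep side; python3 -c "
import cv2
v=cv2.imread('pics/side2.png')[310:430,240:420];cv2.imwrite('pics/c2.png',cv2.resize(v,None,fx=4,fy=4,interpolation=cv2.INTER_CUBIC))"
```

```text
side [288.5 421. ] z60 [ 501.3 -487.2   48.6] z12 [ 500.  -468.7   50.7]
side [321.8 373.7] z60 [  417.9 -1380.6  1027.2] z12 [  398.7 -1487.7  1159.7]
side [388.8 374.8] z60 [ 740.2 -396.1   48.4] z12 [ 749.1 -373.7   50.5]
side [406.3 302.3] z60 [ 814.  -198.4   49.4] z12 [ 826.  -167.7   51.5]
side [261.1 280.6] z60 [ 434.5 -102.4   39.5] z12 [430.4 -67.6  41.2]
side [ 90.1 142. ] z60 [ 181318.3 -383755.9  424957. ] z12 [ 212395.8 -449079.8  497363.7]
```

View pics/c2.png

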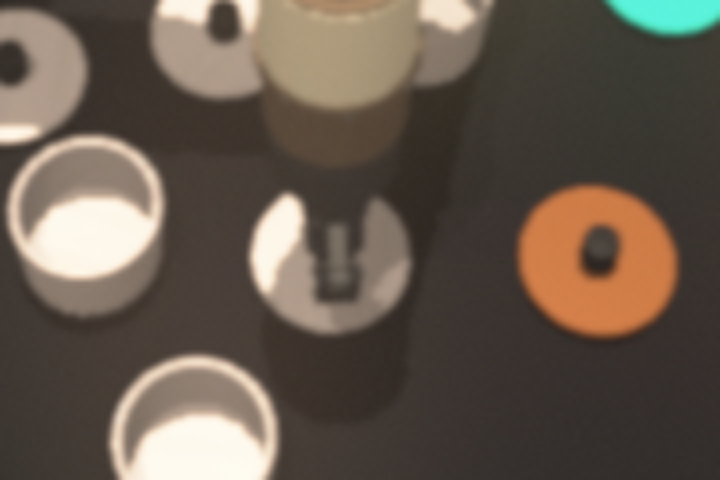

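The crop shows the lid at about side pixel (322,374), with the open fingers around its knob. I'll close now.

Request:
send_rows(
  series=[
    [[0,0,0],[0,0,0],20],
    [[0,0,0],[0,0,0],20],
    [[0,0,0],[0,0,0],20],
    [[0,0,0],[0,0,0],20],
    [[0,0,0],[0,0,0],20],
    [[0,0,-20],[0,0,0],20],
    [[0,0,-40],[0,0,0],20],
    [[0,0,-40],[0,0,0],20],
  ],
)

```text
clock: 4.3
position: [582.8, -363.2, 115.2]
ee_rot: [0.0, 1.0, 0.001, -0.002]
contact_force: [0.3, 0.0, -1.2]
gripper_width: 21.8
grasp_force: 58.9
```

Request:
send_rows(
  series=[
    [[20.5,-31.5,0],[0,0,0],20],
    [[20.5,-31.5,0],[0,0,0],20],
    [[20.5,-31.5,0],[0,0,0],20],
    [[20.5,-31.5,0],[0,0,0],20],
    [[0,0,10],[0,0,0],20],
    [[0,0,10],[0,0,0],20],
    [[0,0,0],[0,0,0],20],
    [[0,0,0],[0,0,0],20],
  ],
)

```text
clock: 5.1
position: [502.3, -488.4, 95.1]
ee_rot: [-0.001, 1.0, 0.0, -0.001]
contact_force: [-0.3, -0.1, -0.7]
gripper_width: 21.6
grasp_force: 59.1
```

```bash
python3 look.py 3 2>/dev/null; python3 -c "
import cv2
v=cv2.imread('pics/side3.png')[350:470,210:370];cv2.imwrite('pics/c3.png',cv2.resize(v,None,fx=4,fy=4,interpolation=cv2.INTER_CUBIC))"
```

```text
[ 502.3 -488.4   95.1] 21.63120618344244
top [106.5 424.5] z60 [188.  455.7  61.3] z12 [179.5 475.9  63.8]
top [253.1 310.9] z60 [463.5 172.4  34.5] z12 [466.4 180.9  35.9]
top [396.2 286.2] z60 [ 517.5 -197.3   47.3] z12 [ 522.7 -204.1   49.3]
top [342.8 271.5] z60 [549.5 -70.2  46.3] z12 [556.  -71.7  48.2]
top [397.3 231.2] z60 [ 652.7 -201.8   46. ] z12 [ 663.4 -208.8   47.9]
top [334.8 220.6] z60 [672.8 -47.9  47.7] z12 [684.4 -48.6  49.6]
top [276.5 214. ] z60 [685.7  94.   46.1] z12 [697.9  99.2  48. ]
top [463.3 199.5] z60 [ 736.4 -363.4   43.4] z12 [ 750.6 -377.1   45.2]
top [383.5 169. ] z60 [ 807.  -166.1   47.2] z12 [ 824.1 -171.6   49.2]
top [227.4 133.7] z60 [909.1 236.1  38. ] z12 [930.4 247.2  39.6]
side [288.7 419.5] z60 [  26246.5 -511196.5  511377.7] z12 [  22920.3 -444575.1  444692.6]
side [389.  374.6] z60 [ 740.4 -396.1   48. ] z12 [ 749.3 -373.8   50. ]
side [406.3 302.3] z60 [ 813.9 -198.9   48.9] z12 [ 825.9 -168.1   51. ]
side [408.6 185. ] z60 [906.6 279.5  40.8] z12 [922.6 330.6  42.5]
```

View pics/c3.png

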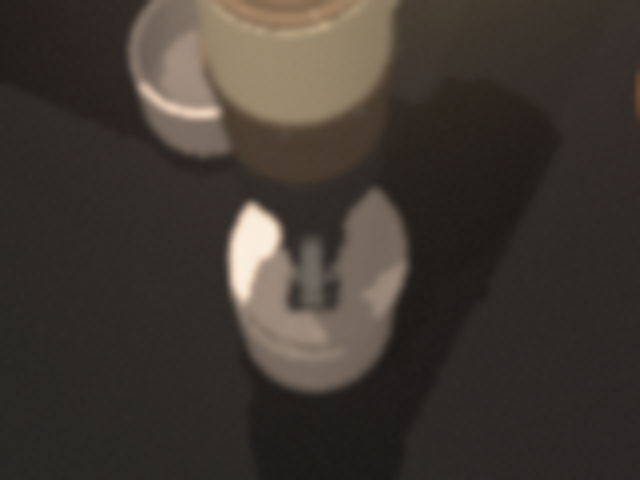

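The lid hangs level over the pot, with its disc centre at crop column 319 against the pot's 318. I'll lower and release.

Request:
send_rows(
  series=[
    [[1.5,-0.7,8],[0,0,0],20],
    [[0,0,8],[0,0,0],20],
    [[0,0,5],[0,0,0],20],
    [[0,0,4],[0,0,0],20],
    [[0,0,0],[0,0,0],20],
    [[0,0,0],[0,0,0],20],
    [[0,0,0],[0,0,0],34],
    [[0,0,0],[0,0,0],50],
  ],
)

```text
clock: 6.0
position: [500.6, -490.5, 71.5]
ee_rot: [0.0, 1.0, -0.0, 0.0]
contact_force: [0.3, 0.3, -0.6]
gripper_width: 47.0
grasp_force: 0.0
```

Request:
send_rows(
  series=[
    [[0,0,0],[0,0,0],50],
    [[0,0,-20],[0,0,0],50],
    [[0,0,-40],[0,0,0],50],
    [[20,40,-10],[0,0,0],50],
    [[23,45,0],[0,0,0],50],
    [[23,45,0],[0,0,0],50],
    [[23,45,0],[0,0,0],50],
    [[23,45,0],[0,0,0],50],
  ],
)

```text
clock: 6.8
position: [388.4, -270.8, 141.3]
ee_rot: [0.0, 1.0, -0.0, 0.001]
contact_force: [0.4, 1.2, 1.5]
gripper_width: 50.1
grasp_force: 0.0
```

```bash
python3 look.py 4 2>/dev/null; python3 -c "
import cv2
v=cv2.imread('pics/side4.png')[250:470,180:440];cv2.imwrite('pics/c4.png',cv2.resize(v,None,fx=2.5,fy=2.5,interpolation=cv2.INTER_CUBIC))"
```

```text
[ 388.4 -270.8  141.3] 50.05341071377154
top [106.5 424.5] z60 [188.1 455.6  61.7] z12 [179.6 475.8  64.2]
top [519.3 297.5] z60 [ 501.1 -492.7   49.4] z12 [ 505.6 -511.8   51.4]
top [397.3 231.4] z60 [ 652.3 -201.5   46.8] z12 [ 663.1 -208.5   48.7]
top [334.4 220.7] z60 [673.4 -47.7  48. ] z12 [685.  -48.4  50. ]
top [276.5 214. ] z60 [685.7  94.3  46.9] z12 [697.9  99.5  48.8]
top [463.8 199.7] z60 [ 733.7 -361.9   46.8] z12 [ 747.8 -375.5   48.7]
top [383.5 169. ] z60 [ 806.9 -165.9   48. ] z12 [ 824.1 -171.4   49.9]
top [227.5 134. ] z60 [909.5 236.5  38. ] z12 [930.9 247.7  39.6]
side [288.7 420.7] z60 [ 502.6 -487.3   52.2] z12 [ 501.4 -468.8   54.4]
side [388.8 374.7] z60 [ 740.8 -395.6   47.8] z12 [ 749.7 -373.2   49.8]
side [262.  365.4] z60 [ 440.4 -346.7   47.4] z12 [ 436.6 -322.2   49.4]
side [241.8 329. ] z60 [ 393.2 -257.8   46.7] z12 [ 387.3 -229.5   48.7]
side [295.8 317.4] z60 [ 525.3 -229.7   49.9] z12 [ 525.1 -200.2   52. ]
side [344.7 309.5] z60 [ 654.  -199.9   48.9] z12 [ 659.3 -169.2   51. ]
side [406.3 302.3] z60 [ 814.1 -198.5   48.9] z12 [ 826.2 -167.7   51. ]
side [260.7 280.3] z60 [ 432.6 -101.8   40.1] z12 [428.4 -67.   41.8]
side [350.9 267.5] z60 [679.8 -80.3  50.1] z12 [686.2 -44.5  52.3]
side [303.9 270.2] z60 [551.6 -67.3  49.1] z12 [552.5 -30.9  51.2]
side [350.5 227.5] z60 [692.4  62.   48.5] z12 [699.2 103.9  50.5]
```

View pics/c4.png

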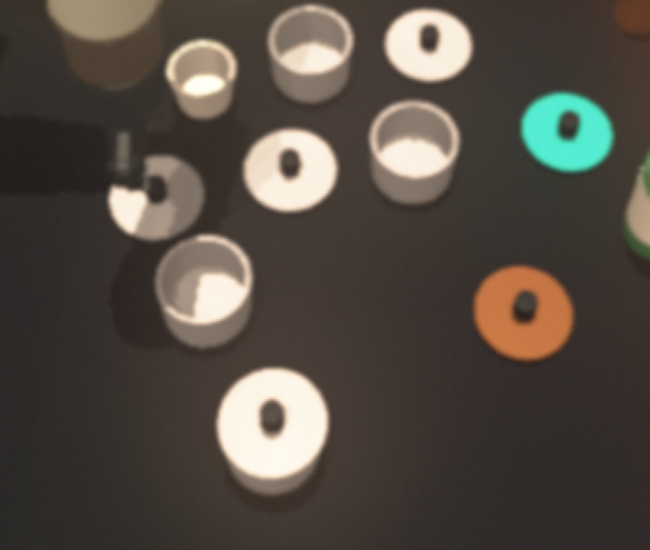

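The first lid is seated, with its disc centred on the pot at side pixel (288,421). The other lids haven't moved. Next is the lid at (385,-228).

Request:
send_rows(
  series=[
    [[3.5,42.8,0],[0,0,0],50],
    [[0,0,35],[0,0,0],50],
    [[0,0,35],[0,0,0],50],
    [[0,0,25],[0,0,0],50],
    [[0,0,15],[0,0,0],50],
    [[0,0,10],[0,0,0],50],
    [[0,0,5],[0,0,0],50],
    [[0,0,0],[0,0,0],50],
  ],
)

```text
clock: 7.7
position: [386.1, -229.5, 15.8]
ee_rot: [0.0, 1.0, -0.0, -0.0]
contact_force: [0.1, 0.1, -0.4]
gripper_width: 49.9
grasp_force: 0.0
```

Request:
send_rows(
  series=[
    [[0,0,0],[0,0,0],20],
    [[0,0,0],[0,0,0],20],
    [[0,0,0],[0,0,0],20],
    [[0,0,0],[0,0,0],20],
    [[0,0,0],[0,0,0],20],
    [[0,0,-20],[0,0,0],20],
    [[0,0,-40],[0,0,0],20],
    [[0,0,-40],[0,0,0],20],
  ],
)

```text
clock: 8.5
position: [385.0, -229.1, 116.6]
ee_rot: [0.0, 1.0, 0.0, -0.001]
contact_force: [1.1, -0.8, -0.9]
gripper_width: 21.9
grasp_force: 58.9
```

Request:
send_rows(
  series=[
    [[-17.5,-39.2,0],[0,0,0],20],
    [[-17.5,-39.2,0],[0,0,0],20],
    [[-17.5,-39.2,0],[0,0,0],20],
    [[0,0,15],[0,0,0],20],
    [[0,0,10],[0,0,0],20],
    [[0,0,0],[0,0,0],20],
    [[0,0,0],[0,0,0],20],
    [[0,0,0],[0,0,0],20],
  ],
)

```text
clock: 9.3
position: [438.6, -346.5, 91.6]
ee_rot: [-0.0, 1.0, -0.0, 0.0]
contact_force: [-1.0, 0.0, -0.8]
gripper_width: 21.9
grasp_force: 59.2
```

```bash
python3 look.py 5 2>/dev/null; python3 -c "
import cv2
v=cv2.imread('pics/side5.png')[280:430,170:350];cv2.imwrite('pics/c5.png',cv2.resize(v,None,fx=3.5,fy=3.5,interpolation=cv2.INTER_CUBIC))"
```

```text
[ 438.6 -346.5   91.6] 21.93571863302337
top [106.5 424.5] z60 [188.  455.6  61.6] z12 [179.6 475.8  64.1]
top [354.4 322. ] z60 [ 430.7 -100.    37.5] z12 [ 432.3 -102.8   39. ]
top [252.6 310.3] z60 [463.6 171.7  35.3] z12 [466.5 180.2  36.7]
top [342.5 271.5] z60 [549.5 -69.8  46.4] z12 [556.  -71.3  48.4]
top [334.6 220.5] z60 [673.4 -47.8  47.9] z12 [685.  -48.4  49.9]
top [276.5 214. ] z60 [686.4  94.2  46.2] z12 [698.6  99.4  48.1]
top [463.8 199.7] z60 [ 733.8 -362.    46.7] z12 [ 747.9 -375.6   48.6]
top [383.5 169. ] z60 [ 806.8 -165.9   47.7] z12 [ 824.  -171.4   49.7]
top [227.5 133.9] z60 [909.5 236.5  38. ] z12 [930.9 247.7  39.6]
side [288.7 421.1] z60 [ 502.7 -488.2   52.1] z12 [ 501.6 -469.8   54.3]
side [388.8 374.7] z60 [ 740.7 -395.6   47.9] z12 [ 749.7 -373.2   49.9]
side [260.5 360.8] z60 [ 435.2 -346.9   50.2] z12 [ 431.1 -322.3   52.3]
side [295.9 317. ] z60 [ 524.5 -229.3   49.5] z12 [ 524.2 -199.8   51.6]
side [344.8 309.5] z60 [ 654.3 -199.6   48.5] z12 [ 659.6 -168.9   50.6]
side [406.3 302.3] z60 [ 814.1 -198.5   48.9] z12 [ 826.2 -167.7   51. ]
side [350.7 267.4] z60 [679.3 -80.1  50.6] z12 [685.7 -44.3  52.7]
```

View pics/c5.png

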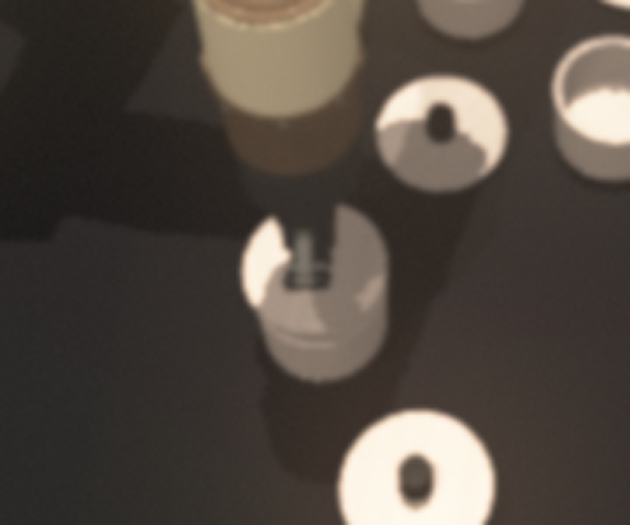

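```bash
python3 -c "
from h import *
print(proj('side',[[438,-347,86],[438,-347,20],[438.6,-346.5,86]]), proj('side',[[428,-347,86]]))"
```

```text
[[259.84767523 356.06508376]
 [261.78773031 368.38088301]
 [260.107398   355.85758499]] [[255.57684185 356.26468746]]
```

The projected columns match what I measured (260.1 for the lid, 262.3 for the pot foot), so the lid is centred.

Request:
send_rows(
  series=[
    [[0,-0.5,8],[0,0,0],20],
    [[0,0,8],[0,0,0],20],
    [[0,0,5],[0,0,0],20],
    [[0,0,0],[0,0,0],20],
    [[0,0,0],[0,0,0],20],
    [[0,0,0],[0,0,0],34],
    [[0,0,0],[0,0,0],50],
    [[0,0,0],[0,0,0],50],
  ],
)

```text
clock: 10.2
position: [438.4, -347.5, 69.6]
ee_rot: [0.0, 1.0, -0.0, 0.0]
contact_force: [0.7, -0.6, 0.5]
gripper_width: 50.0
grasp_force: 0.0
```

Request:
send_rows(
  series=[
    [[0,0,-20],[0,0,0],50],
    [[0,0,-40],[0,0,0],50],
    [[-10,20,-10],[0,0,0],50],
    [[-20,34,0],[0,0,0],50],
    [[-20,34,0],[0,0,0],50],
    [[-20,34,0],[0,0,0],50],
    [[-16,22,0],[0,0,0],50],
    [[0,0,0],[0,0,0],50],
  ],
)

```text
clock: 11.0
position: [526.4, -201.2, 139.9]
ee_rot: [-0.002, 1.0, -0.0, 0.001]
contact_force: [-0.2, 0.4, 0.2]
gripper_width: 50.1
grasp_force: 0.0
```

```bash
python3 look.py 6 2>/dev/null
```

```text
[ 526.4 -201.2  139.9] 50.05385683859327
top [106.7 424.4] z60 [187.9 455.9  61.4] z12 [179.4 476.1  64. ]
top [460.4 322.9] z60 [ 435.4 -349.    49.2] z12 [ 437.2 -362.1   51.3]
top [519.3 297.5] z60 [ 501.2 -493.1   49.1] z12 [ 505.7 -512.2   51.1]
top [276.5 214. ] z60 [685.7  94.1  46.8] z12 [697.8  99.3  48.7]
top [463.8 199.7] z60 [ 733.6 -361.8   46.9] z12 [ 747.7 -375.4   48.8]
top [383.5 169. ] z60 [ 806.7 -165.9   48. ] z12 [ 823.8 -171.4   50. ]
top [227.5 133.9] z60 [909.5 236.4  38. ] z12 [930.9 247.6  39.5]
side [388.8 374.7] z60 [ 740.4 -395.    48.2] z12 [ 749.3 -372.6   50.2]
side [295.1 316.3] z60 [ 522.9 -230.    48.6] z12 [ 522.6 -200.6   50.7]
side [344.8 309.5] z60 [ 654.6 -199.6   48.8] z12 [ 659.9 -168.9   50.8]
side [406.3 302.3] z60 [ 814.2 -199.1   49.9] z12 [ 826.2 -168.3   52. ]
side [260.9 280.5] z60 [ 433.  -100.4   38. ] z12 [428.8 -65.5  39.7]
side [351.1 267.5] z60 [680.7 -79.4  50.1] z12 [687.1 -43.6  52.3]
side [307.3 274.3] z60 [576.  -36.3  10.3] z12 [577.9   1.3  10.7]
side [350.9 227.5] z60 [692.2  61.8  50.3] z12 [699.  103.6  52.4]
```

Request:
send_rows(
  series=[
    [[0,0,0],[0,0,0],50],
    [[0,0,35],[0,0,0],50],
    [[0,0,35],[0,0,0],50],
    [[0,0,25],[0,0,0],50],
    [[0,0,15],[0,0,0],50],
    [[0,0,10],[0,0,0],50],
    [[0,0,4],[0,0,0],50],
    [[0,0,0],[0,0,0],50],
  ],
)

```text
clock: 11.9
position: [524.2, -204.0, 15.9]
ee_rot: [0.0, 1.0, -0.0, -0.0]
contact_force: [0.4, -0.4, -0.1]
gripper_width: 49.8
grasp_force: 0.0
```

Request:
send_rows(
  series=[
    [[0,0,0],[0,0,0],20],
    [[0,0,0],[0,0,0],20],
    [[0,0,0],[0,0,0],20],
    [[0,0,0],[0,0,0],20],
    [[0,0,0],[0,0,0],20],
    [[0,0,-20],[0,0,0],20],
    [[0,0,-40],[0,0,0],20],
    [[0,0,-40],[0,0,0],20],
  ],
)

```text
clock: 12.7
position: [523.4, -203.2, 116.0]
ee_rot: [0.0, 1.0, 0.0, -0.001]
contact_force: [1.9, -0.4, -0.9]
gripper_width: 22.1
grasp_force: 58.8
```

Next is the pot at (653,-201), so the shift is +129 in x and +2.5 in y.

Request:
send_rows(
  series=[
    [[-33,0.6,0],[0,0,0],20],
    [[-33,0.6,0],[0,0,0],20],
    [[-33,0.6,0],[0,0,0],20],
    [[-30,0.6,0],[0,0,0],20],
    [[0,0,15],[0,0,0],20],
    [[0,0,10],[0,0,0],20],
    [[0,0,0],[0,0,0],20],
    [[0,0,0],[0,0,0],20],
  ],
)

```text
clock: 13.5
position: [652.3, -201.2, 90.5]
ee_rot: [0.0, 1.0, 0.0, -0.001]
contact_force: [0.0, 0.3, -0.7]
gripper_width: 21.6
grasp_force: 58.9
```

```bash
python3 look.py 7 2>/dev/null
```

```text
[ 652.3 -201.2   90.5] 21.62242137920251
top [106.5 424.5] z60 [188.  455.7  61.2] z12 [179.5 475.9  63.8]
top [460.4 323. ] z60 [ 435.5 -348.9   49. ] z12 [ 437.3 -362.    51. ]
top [253.2 311.1] z60 [463.8 171.5  34.7] z12 [466.7 179.9  36.1]
top [519.5 297.4] z60 [ 501.3 -492.9   48.9] z12 [ 505.8 -511.9   50.9]
top [276.3 214.2] z60 [686.   94.5  45.6] z12 [698.1  99.7  47.4]
top [227.3 133.6] z60 [909.1 236.1  38. ] z12 [930.4 247.2  39.6]
side [388.8 374.7] z60 [ 740.4 -395.2   48.2] z12 [ 749.3 -372.8   50.2]
side [406.3 302.3] z60 [ 814.4 -198.7   49.4] z12 [ 826.5 -167.9   51.5]
side [344.8 304.3] z60 [ 652.4 -192.7   51. ] z12 [ 657.6 -161.7   53.1]
side [260.9 280.5] z60 [ 433.1 -101.1   38.2] z12 [429.  -66.2  39.9]
side [303.7 270. ] z60 [550.9 -67.   49. ] z12 [551.8 -30.7  51. ]
```

Request:
send_rows(
  series=[
    [[0,0,8],[0,0,0],20],
    [[0,0,7],[0,0,0],20],
    [[0,0,5],[0,0,0],20],
    [[0,0,0],[0,0,0],20],
    [[0,0,0],[0,0,0],20],
    [[0,0,0],[0,0,0],34],
    [[0,0,0],[0,0,0],50],
    [[0,0,0],[0,0,0],50],
  ],
)

```text
clock: 14.4
position: [653.6, -201.1, 71.1]
ee_rot: [0.0, 1.0, -0.0, 0.0]
contact_force: [0.4, -0.3, 0.1]
gripper_width: 50.0
grasp_force: 0.0
```

Request:
send_rows(
  series=[
    [[0,0,-20],[0,0,0],50],
    [[0,0,-40],[0,0,0],50],
    [[-5,20,-10],[0,0,0],50],
    [[-8,38,0],[0,0,0],50],
    [[-8,38,0],[0,0,0],50],
    [[-8,38,0],[0,0,0],50],
    [[-4,20,0],[0,0,0],50],
    [[0,0,0],[0,0,0],50],
  ],
)

```text
clock: 15.2
position: [687.0, -44.4, 140.9]
ee_rot: [-0.002, 1.0, 0.0, 0.0]
contact_force: [0.7, -0.2, -0.2]
gripper_width: 49.8
grasp_force: 0.0
```

```bash
python3 look.py 8 2>/dev/null
```

```text
[687.  -44.4 140.9] 49.82002762374098
top [354.3 321.9] z60 [ 430.9 -100.1   37.2] z12 [ 432.5 -102.9   38.7]
top [460.4 323. ] z60 [ 435.5 -348.9   49. ] z12 [ 437.3 -362.    51. ]
top [519.7 297.3] z60 [ 501.3 -493.    48.9] z12 [ 505.8 -512.1   50.9]
top [342.9 271.5] z60 [549.4 -70.2  46.3] z12 [555.9 -71.8  48.2]
top [397.8 230.8] z60 [ 651.9 -201.2   49.7] z12 [ 662.7 -208.1   51.8]
top [334.8 221.7] z60 [663.7 -47.4  47.2] z12 [674.9 -48.   49.1]
top [463.8 199.7] z60 [ 733.8 -362.1   46. ] z12 [ 747.9 -375.8   47.9]
top [383.5 169. ] z60 [ 806.9 -166.1   47.3] z12 [ 824.1 -171.6   49.2]
side [388.8 374.7] z60 [ 740.3 -395.5   48.2] z12 [ 749.2 -373.1   50.3]
side [261.3 364.1] z60 [ 437.2 -344.4   52.9] z12 [ 433.2 -319.8   55.2]
side [344.4 308.2] z60 [ 652.9 -196.8   52.5] z12 [ 658.2 -165.9   54.8]
side [406.3 302.3] z60 [ 814.1 -198.4   49.2] z12 [ 826.2 -167.6   51.3]
side [260.9 280.5] z60 [ 433.3 -101.8   39.1] z12 [429.2 -66.9  40.8]
side [351.  267.6] z60 [680.6 -82.5  49.2] z12 [687.  -46.7  51.3]
side [303.9 270.3] z60 [551.1 -68.5  48.7] z12 [551.9 -32.2  50.8]
side [190.  143.1] z60 [188.7 461.4  64.3] z12 [174.2 520.2  67.1]
```

Request:
send_rows(
  series=[
    [[0.5,-0.3,0],[0,0,0],50],
    [[0,0,35],[0,0,0],50],
    [[0,0,35],[0,0,0],50],
    [[0,0,25],[0,0,0],50],
    [[0,0,15],[0,0,0],50],
    [[0,0,10],[0,0,0],50],
    [[0,0,4.5],[0,0,0],50],
    [[0,0,0],[0,0,0],50],
  ],
)

```text
clock: 16.1
position: [686.2, -47.7, 16.7]
ee_rot: [0.0, 1.0, -0.0, 0.0]
contact_force: [0.1, -0.6, -0.3]
gripper_width: 50.2
grasp_force: 0.0
```

Request:
send_rows(
  series=[
    [[0,0,0],[0,0,0],20],
    [[0,0,0],[0,0,0],20],
    [[0,0,0],[0,0,0],20],
    [[0,0,0],[0,0,0],20],
    [[0,0,0],[0,0,0],20],
    [[0,0,-20],[0,0,0],20],
    [[0,0,-40],[0,0,0],20],
    [[0,0,-40],[0,0,0],20],
  ],
)

```text
clock: 16.9
position: [684.6, -47.3, 115.6]
ee_rot: [0.0, 1.0, 0.0, -0.002]
contact_force: [0.7, 0.1, -0.9]
gripper_width: 22.0
grasp_force: 58.9
```

Request:
send_rows(
  series=[
    [[34,-5.5,0],[0,0,0],20],
    [[34,-5.5,0],[0,0,0],20],
    [[34,-5.5,0],[0,0,0],20],
    [[33.5,-5.5,0],[0,0,0],20],
    [[0,0,15],[0,0,0],20],
    [[0,0,10],[0,0,0],20],
    [[0,0,0],[0,0,0],20],
    [[0,0,0],[0,0,0],20],
  ],
)

```text
clock: 17.7
position: [551.0, -69.2, 91.0]
ee_rot: [-0.0, 1.0, -0.0, -0.0]
contact_force: [0.0, 0.0, -0.9]
gripper_width: 21.8
grasp_force: 58.8
```

```bash
python3 look.py 9 2>/dev/null
```

```text
[551.  -69.2  91. ] 21.782929285508267
top [106.7 424.4] z60 [188.  455.7  61.7] z12 [179.6 475.9  64.2]
top [354.3 322.1] z60 [430.5 -99.8  37.8] z12 [ 432.1 -102.6   39.4]
top [460.3 323. ] z60 [ 435.6 -348.5   49.7] z12 [ 437.3 -361.6   51.8]
top [519.3 297.5] z60 [ 501.1 -492.8   49.4] z12 [ 505.6 -511.9   51.4]
top [397.6 230.9] z60 [ 652.1 -201.4   50.2] z12 [ 662.8 -208.4   52.3]
top [463.9 199.6] z60 [ 733.8 -361.9   46.9] z12 [ 747.9 -375.5   48.9]
top [383.5 169. ] z60 [ 806.8 -165.8   48.1] z12 [ 824.  -171.3   50.1]
top [227.5 134. ] z60 [909.5 236.5  38. ] z12 [930.9 247.7  39.6]
side [389.  374.6] z60 [ 740.9 -395.3   48.8] z12 [ 749.8 -372.9   50.9]
side [344.6 308.2] z60 [ 653.5 -195.    52.7] z12 [ 658.7 -164.1   55. ]
side [260.7 280.6] z60 [ 433.4 -103.2   40.7] z12 [429.2 -68.4  42.4]
side [303.7 264.9] z60 [551.2 -51.8  53.6] z12 [552.1 -14.8  55.9]
side [350.7 227.4] z60 [692.4  62.2  49.3] z12 [699.2 104.1  51.3]
```

Request:
send_rows(
  series=[
    [[0,0,8],[0,0,0],20],
    [[0,0,8],[0,0,0],20],
    [[0,0,5],[0,0,0],20],
    [[0,0,0],[0,0,0],20],
    [[0,0,0],[0,0,0],20],
    [[0,0,0],[0,0,0],34],
    [[0,0,0],[0,0,0],50],
    [[0,0,0],[0,0,0],50],
  ],
)

```text
clock: 18.6
position: [550.5, -69.4, 70.2]
ee_rot: [0.0, 1.0, -0.0, -0.0]
contact_force: [-0.0, -0.6, 0.1]
gripper_width: 50.1
grasp_force: 0.0
```

Request:
send_rows(
  series=[
    [[0,0,-20],[0,0,0],50],
    [[0,0,-40],[0,0,0],50],
    [[-20,-10,-40],[0,0,0],50],
    [[-40,-10,-40],[0,0,0],50],
    [[-40,-10,-30],[0,0,0],50],
    [[-40,0,0],[0,0,0],50],
    [[0,0,0],[0,0,0],50],
    [[0,0,0],[0,0,0],50],
  ],
)

```text
clock: 19.4
position: [684.3, -97.9, 232.5]
ee_rot: [0.0, 1.0, 0.0, -0.002]
contact_force: [-0.7, -0.2, -0.6]
gripper_width: 50.2
grasp_force: 0.0
```

```bash
python3 look.py 10 2>/dev/null; python3 -c "
import cv2,numpy as np
t=cv2.imread('pics/top10.png')[200:380,80:360];s=cv2.imread('pics/side10.png')[110:250,170:390]
r=lambda v:cv2.resize(v,(780,int(780*v.shape[0]/v.shape[1])),interpolation=cv2.INTER_CUBIC)
cv2.imwrite('pics/t10.png',r(t));cv2.imwrite('pics/s10.png',r(s))"
```

```text
[684.3 -97.9 232.5] 50.19073946287651
top [354.6 322. ] z60 [ 431.1 -101.1   36.4] z12 [ 432.7 -103.9   37.9]
top [460.5 323.1] z60 [ 435.5 -348.9   49. ] z12 [ 437.3 -362.    51. ]
top [519.5 297.4] z60 [ 501.2 -492.7   48.9] z12 [ 505.6 -511.8   50.9]
top [343.  271.9] z60 [548.4 -70.7  48.4] z12 [554.8 -72.3  50.4]
top [398.2 231.3] z60 [ 651.5 -202.6   48.3] z12 [ 662.2 -209.6   50.3]
top [463.7 199.7] z60 [ 733.9 -362.1   45.7] z12 [ 748.  -375.8   47.5]
side [388.8 374.7] z60 [ 740.8 -395.6   47.8] z12 [ 749.7 -373.2   49.8]
side [261. 364.] z60 [ 436.5 -343.9   51.8] z12 [ 432.5 -319.3   54. ]
side [344.3 308.6] z60 [ 651.8 -198.1   51.4] z12 [ 657.  -167.3   53.5]
side [406.3 302.3] z60 [ 814.4 -198.3   48.6] z12 [ 826.5 -167.5   50.7]
side [260.9 280.9] z60 [ 433.2 -102.4   37.8] z12 [429.1 -67.6  39.4]
side [303.3 269.1] z60 [549.1 -62.8  49.9] z12 [549.9 -26.3  52. ]
side [189.7 143.1] z60 [188.3 462.   63.2] z12 [173.8 520.8  65.9]
```

View pics/t10.png

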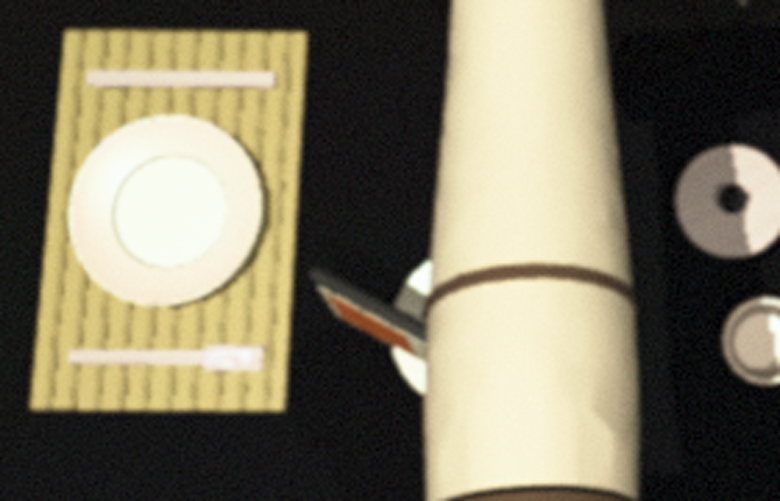

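View pics/s10.png

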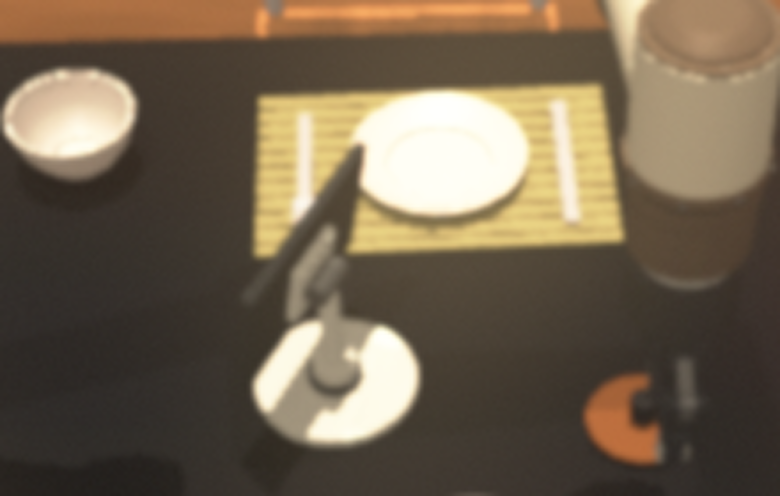

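All four lids are on. In top view the plate is at about (140,275) and the tablet lies from (195,300) to (272,347), over its foot at (249,318). I'll measure plate, foot and tablet from the first pictures, where nothing hides them.

```bash
cat > plate.py <<'E'
from h import *
np.set_printoptions(precision=1,suppress=True)
def white(n,im,x0,y0,x1,y1,st,vt):
    hsv=cv2.cvtColor(im,cv2.COLOR_RGB2HSV);m=np.zeros(im.shape[:2],np.uint8)
    m[y0:y1,x0:x1]=((hsv[:,:,1]<st)&(hsv[:,:,2]>vt))[y0:y1,x0:x1]
    m=cv2.morphologyEx(m,cv2.MORPH_OPEN,np.ones((3,3)))
    cs,_=cv2.findContours(m,cv2.RETR_EXTERNAL,cv2.CHAIN_APPROX_NONE)
    return max(cs,key=cv2.contourArea)[:,0]
def ransac(n,c,z,r):
    P=plane(n,c,z)[:,:2];best=None
    f=lambda v:np.linalg.norm(P-v,axis=1)-r
    for a in np.linspace(-60,60,7):
        for b in np.linspace(-60,60,7):
            q=least_squares(f,P.mean(0)+[a,b],loss="cauchy",f_scale=1.)
            if best is None or q.cost<best.cost:best=q
    return best.x,(abs(f(best.x))<1.5).mean()
if __name__=="__main__":
    for n,bp,bf in(("top",(90,225,190,325),(200,270,300,365)),("side",(265,125,325,180),(230,192,300,245))):
        im=cv2.imread(f"pics/{n}0.png")[:,:,::-1].copy()
        c=white(n,im,*bp,75,170);print(n,"plate",[ransac(n,c,z,85) for z in(12,20,23)],np.ptp(c,axis=0))
        c=white(n,im,*bf,90,150);print(n,"foot",[ransac(n,c,z,70) for z in(6,12)],np.ptp(c,axis=0))
    t=cv2.imread('pics/top0.png')[285:365,180:290];s=cv2.imread('pics/side0.png')[140:220,225:300]
    r=lambda v:cv2.convertScaleAbs(cv2.resize(v,None,fx=7 ,fy=7,interpolation=cv2.INTER_CUBIC),alpha=1.6,beta=10)
    t=cv2.convertScaleAbs(cv2.resize(t,(440,320),interpolation=cv2.INTER_CUBIC),alpha=1.5,beta=10)
    s=cv2.convertScaleAbs(cv2.resize(s,(300,320),interpolation=cv2.INTER_CUBIC),alpha=1.5,beta=10)
    cv2.imwrite('pics/ts.png',np.hstack([t,s]))
E
python3 plate.py
```

```text
top plate [(array([533.4, 433.1]), np.float64(0.6548223350253807)), (array([532.5, 430.2]), np.float64(0.883248730964467)), (array([532.2, 429.1]), np.float64(0.9238578680203046))] [70 69]
top foot [(array([437. , 156.8]), np.float64(0.4782608695652174)), (array([436.4, 156.1]), np.float64(0.4906832298136646))] [53 44]
side plate [(array([533.3, 442.3]), np.float64(0.5166666666666667)), (array([532.9, 433.5]), np.float64(0.48333333333333334)), (array([532.7, 430.1]), np.float64(0.4583333333333333))] [47 34]
side foot [(array([438.2, 160.3]), np.float64(0.48484848484848486)), (array([438.3, 155.3]), np.float64(0.494949494949495))] [32 32]
```

View pics/ts.png

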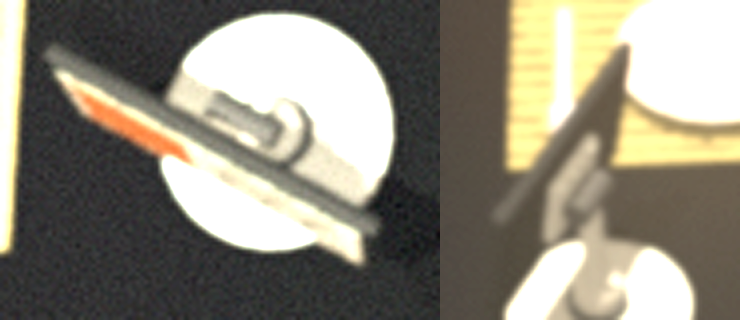

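```bash
python3 - <<'E'
from h import *
np.set_printoptions(precision=2,suppress=True)
A=np.array([437.3,155.8]);Pl=np.array([532.4,429.6])
print("want",np.degrees(np.arctan2(*(Pl-A)[::-1])))
L=tri([193,299.5],[271.3,151.3]);R=tri([273.5,341.5],[239.3,194.5]);print(L,R)
for n,e in(("top",[[193,299.5],[273.5,341.5]]),("side",[[271.3,151.3],[239.3,194.5]])):
    P=plane(n,e,191);d=P[0]-P[1];print(n,P,np.linalg.norm(d),np.degrees(np.arctan2(d[1],d[0]))+90)
    f=np.radians(np.degrees(np.arctan2(d[1],d[0]))+90);u=np.array([np.cos(f),np.sin(f)]);m=P.mean(0)[:2]-A
    print(m@u, m@[-u[1],u[0]])
for n in("top","side"):print(n,proj(n,[[437.3,155.8,130]]))
print(monitor.read_state()["joints"])
E
```

```text
want 70.84615659194873
(array([466.59, 248.04, 192.11]), np.float64(5.265355301697807)) (array([382.91,  74.09, 196.54]), np.float64(2.0139801405336653))
top [[464.05 247.89 191.  ]
 [381.86  74.49 191.  ]] 191.8891617753912 154.64005124735422
15.269238426632592 1.276279985941176
side [[469.1  249.97 191.  ]
 [383.13  79.56 191.  ]] 190.8664731244247 153.23012267651268
14.025050094998823 -2.9614886423313482
top [[240.68 314.76]]
side [[261.39 189.41]]
[ 0.09  0.5   0.2  -0.   -1.27 -1.66]
```

```bash
cat > mv.py <<'E'
from h import *
from scipy.spatial.transform import Rotation as Ro
np.set_printoptions(precision=3,suppress=True)
A=np.array([437.3,155.8,130.]);
def tool(face,th):   # tool pose gripping 30 mm below the top edge, face angle deg, tilt rad
    f=np.radians(face);u=np.array([np.cos(f),np.sin(f),0]);up=np.array([0,0,1.])
    z=u*np.sin(th)-up*np.cos(th); y=u*np.cos(th)+up*np.sin(th); x=np.cross(y,z)
    p=A+24*y+(62.5-30)*(-z)
    return p,Ro.from_matrix(np.c_[x,y,z])
def state():
    s=monitor.read_state();return s["position"],Ro.from_quat(s["ee_rot"])
def delta(a,b):
    return a[1].inv().apply(b[0]-a[0]),(a[1].inv()*b[1]).as_rotvec()
E
python3 - <<'E'
from mv import *
g=tool(154,0.15);pre=(g[0]-g[1].apply([0,0,75]),g[1]);print(g[0],pre[0])
s=state();print(s[0],delta(s,pre))
# turn first
t1=(s[0],g[1]);print("turn",delta(s,t1),"then",delta(t1,pre))
print("swivel per step of 12",delta(tool(154,.15),tool(154-83.2/12,.15)))
print("tilt total",delta(tool(70.85,.15),tool(70.85,np.pi/6)))
E
```

```text
[420.336 164.074 165.722] [430.41  159.161 239.879]
[683.453 -97.922 233.867] (array([253.098, 257.039,  -5.545]), array([-0.133,  0.082, -1.115]))
turn (array([0., 0., 0.]), array([-0.133,  0.082, -1.115])) then (array([-120.138,  337.21 ,   44.884]), array([0., 0., 0.]))
swivel per step of 12 (array([-2.278, -0.136, -0.021]), array([ 0.   , -0.018,  0.12 ]))
tilt total (array([ -0.   , -13.517,  -6.517]), array([-0.374,  0.   ,  0.   ]))
```

Request:
send_rows(
  series=[
    [[0,0,0],[-0.0166,0.0103,-0.1394],60],
    [[0,0,0],[-0.0166,0.0103,-0.1394],60],
    [[0,0,0],[-0.0166,0.0103,-0.1394],60],
    [[0,0,0],[-0.0166,0.0103,-0.1394],60],
    [[0,0,0],[-0.0166,0.0103,-0.1394],60],
    [[0,0,0],[-0.0166,0.0103,-0.1394],60],
    [[0,0,0],[-0.0166,0.0103,-0.1394],60],
    [[0,0,0],[-0.0166,0.0103,-0.1394],60],
  ],
)

```text
clock: 20.3
position: [683.3, -97.9, 235.4]
ee_rot: [-0.531, 0.844, 0.063, -0.039]
contact_force: [0.7, -0.1, 0.2]
gripper_width: 59.8
grasp_force: 0.0
```

Request:
send_rows(
  series=[
    [[-15,42,5.5],[0,0,0],60],
    [[-15,42,5.5],[0,0,0],60],
    [[-15,42,5.5],[0,0,0],60],
    [[-15,42,5.5],[0,0,0],60],
    [[-15,42,5.5],[0,0,0],60],
    [[-15,42,5.5],[0,0,0],60],
    [[-15,42,5.5],[0,0,0],60],
    [[-15,42,5.5],[0,0,0],60],
  ],
)

```text
clock: 21.1
position: [430.0, 158.8, 241.3]
ee_rot: [-0.529, 0.846, 0.063, -0.039]
contact_force: [0.4, 1.7, 0.1]
gripper_width: 60.3
grasp_force: 0.0
```

Request:
send_rows(
  series=[
    [[0,0,0],[0,0,0],60],
    [[0,0,0],[0,0,0],60],
    [[0,0,0],[0,0,0],60],
  ],
)

```text
clock: 21.4
position: [432.4, 157.9, 241.1]
ee_rot: [-0.528, 0.846, 0.063, -0.039]
contact_force: [0.2, -0.6, 0.1]
gripper_width: 59.9
grasp_force: 0.0
```

```bash
python3 - <<'E'
from mv import *
g=tool(154,0.15);s=state();print(s[0],monitor.read_state()["joints"],delta(s,g))
for n in("top","side"):cv2.imwrite(f"pics/{n}11.png",get_image(n)[:,:,::-1])
t=cv2.imread('pics/top11.png')[230:380,150:350];s=cv2.imread('pics/side11.png')[100:250,200:330]
z=lambda v,h:cv2.convertScaleAbs(cv2.resize(v,(int(h*v.shape[1]/v.shape[0]),h),interpolation=cv2.INTER_CUBIC),alpha=1.5,beta=10)
cv2.imwrite('pics/ts11.png',np.hstack([z(t,340),z(s,340)]))
E
```

```text
[432.406 157.868 241.129] [ 0.613  0.151 -0.247 -0.137 -1.247 -1.019] (array([-0.217,  2.323, 76.583]), array([-0.002,  0.001, -0.   ]))
```

View pics/ts11.png

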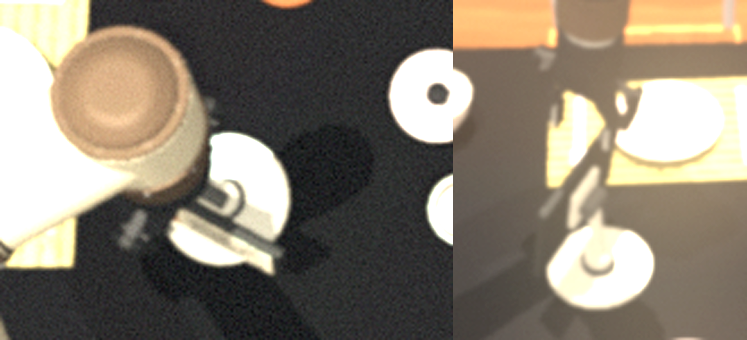

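The fingers straddle the top edge: in the crop they are at about (130,228) and (207,110), with the tablet between them. I'll descend along the tablet and close.

Request:
send_rows(
  series=[
    [[0,2.3,15],[0,0,0],60],
    [[0,0,15],[0,0,0],60],
    [[0,0,15],[0,0,0],60],
    [[0,0,15],[0,0,0],60],
    [[0,0,10],[0,0,0],60],
    [[0,0,6],[0,0,0],60],
    [[0,0,0],[0,0,0],60],
    [[0,0,0],[0,0,0],60],
  ],
)

```text
clock: 22.3
position: [420.9, 164.4, 166.4]
ee_rot: [-0.528, 0.846, 0.063, -0.039]
contact_force: [0.3, -0.9, -0.3]
gripper_width: 60.4
grasp_force: 0.0
```

Request:
send_rows(
  series=[
    [[0,0,0],[0,0,0],40],
    [[0,0,0],[0,0,0],25],
    [[0,0,0],[0,0,0],18],
    [[0,0,0],[0,0,0],14],
    [[0,0,0],[0,0,0],10],
    [[0,0,0],[0,0,0],8],
    [[0,0,0],[0,0,0],8],
    [[0,0,0],[0,0,0],8],
  ],
)

```text
clock: 23.1
position: [420.6, 164.4, 166.2]
ee_rot: [-0.529, 0.846, 0.063, -0.039]
contact_force: [1.3, -0.1, 0.7]
gripper_width: 11.1
grasp_force: 58.9
```

```bash
python3 - <<'E'
from mv import *
g=tool(154,0.15);s=state();print(s[0],delta(s,g));m=monitor.read_state();print(m["contact_force"],m["wrist_torque"])
E
```

```text
[420.632 164.423 166.159] (array([0.444, 0.047, 0.449]), array([-0.002,  0.001,  0.   ]))
[ 1.301 -0.066  0.68 ] [-0.262 -0.618 -0.119]
```

Request:
send_rows(
  series=[
    [[-2.28,-0.14,0],[0,-0.018,0.12],8],
    [[-2.28,-0.14,0],[0,-0.018,0.12],8],
    [[-2.28,-0.14,0],[0,-0.018,0.12],8],
    [[-2.28,-0.14,0],[0,-0.018,0.12],8],
    [[-2.28,-0.14,0],[0,-0.018,0.12],8],
    [[-2.28,-0.14,0],[0,-0.018,0.12],8],
    [[0,0,0],[0,0,0],8],
    [[0,0,0],[0,0,0],8],
  ],
)

```text
clock: 23.9
position: [430.2, 173.7, 166.2]
ee_rot: [-0.194, 0.978, 0.073, -0.014]
contact_force: [0.1, -0.6, 2.5]
gripper_width: 10.9
grasp_force: 59.1
```

```bash
python3 - <<'E'
from mv import *
s=state();m=monitor.read_state();print(s[0],m["contact_force"],m["wrist_torque"],m["gripper_width"],m["joints"])
g=tool(154-41.6,0.15);print(delta(s,g));print("to end",delta(s,tool(70.85,0.15)))
E
```

```text
[430.231 173.665 166.18 ] [ 0.119 -0.571  2.519] [-0.331 -0.155 -0.141] 10.892255103120883 [ 0.633  0.182 -0.401 -0.177 -0.958 -1.713]
(array([ 0.272, -0.401,  0.403]), array([-0.001,  0.001,  0.001]))
to end (array([-12.244,  -5.105,  -0.287]), array([-0.001, -0.107,  0.718]))
```

Request:
send_rows(
  series=[
    [[-2.28,-0.14,0],[0,-0.018,0.12],8],
    [[-2.28,-0.14,0],[0,-0.018,0.12],8],
    [[-2.28,-0.14,0],[0,-0.018,0.12],8],
    [[-2.28,-0.14,0],[0,-0.018,0.12],8],
    [[-2.28,-0.14,0],[0,-0.018,0.12],8],
    [[-2.28,-0.14,0],[0,-0.018,0.12],8],
    [[0,0,0],[0,0,0],8],
    [[0,0,0],[0,0,0],8],
  ],
)

```text
clock: 24.7
position: [443.6, 174.2, 166.2]
ee_rot: [0.166, 0.983, 0.074, 0.013]
contact_force: [-1.0, -0.2, 5.5]
gripper_width: 11.1
grasp_force: 59.5
```

```bash
python3 - <<'E'
from mv import *
s=state();m=monitor.read_state();print(s[0],m["contact_force"],m["wrist_torque"],m["gripper_width"],m["joints"])
print(delta(s,tool(70.85,0.15)))
print("tilt/5",delta(tool(70.85,0.15),tool(70.85,0.15+(np.pi/6-.15)/5)))
E
```

```text
[443.551 174.163 166.163] [-0.958 -0.226  5.477] [ 0.007  0.498 -0.069] 11.148144175660915 [ 0.661  0.152 -0.465 -0.109 -0.83  -2.499]
(array([-0.119, -0.583,  0.359]), array([-0.   ,  0.001, -0.001]))
tilt/5 (array([-0.   , -2.493, -1.701]), array([-0.075,  0.   , -0.   ]))
```

Request:
send_rows(
  series=[
    [[0,-2.5,-1.7],[-0.0747,0,0],8],
    [[0,-2.5,-1.7],[-0.0747,0,0],8],
    [[0,-2.5,-1.7],[-0.0747,0,0],8],
    [[0,-2.5,-1.7],[-0.0747,0,0],8],
    [[0,-2.5,-1.7],[-0.0747,0,0],8],
    [[0,0,0],[0,0,0],8],
    [[0,0,0],[0,0,0],8],
    [[0,0,0],[0,0,0],8],
  ],
)

```text
clock: 25.5
position: [438.7, 160.5, 170.5]
ee_rot: [0.162, 0.953, 0.254, 0.044]
contact_force: [-2.9, -1.0, 5.6]
gripper_width: 10.9
grasp_force: 59.9
```

```bash
python3 - <<'E'
from mv import *
s=state();m=monitor.read_state();print(s[0],m["contact_force"],m["wrist_torque"],m["gripper_width"],m["joints"])
print(delta(s,tool(70.85,np.pi/6)))
E
```

```text
[438.716 160.515 170.452] [-2.907 -0.964  5.611] [-0.276  0.722  0.229] 10.899985612066855 [ 0.404  0.092 -0.457 -0.577 -0.738 -1.934]
(array([-0.21 , -0.485,  0.075]), array([-0.002,  0.002, -0.002]))
```

Request:
send_rows(
  series=[
    [[0,0,0],[0,0,0],14],
    [[0,0,0],[0,0,0],20],
    [[0,0,0],[0,0,0],40],
    [[0,0,0],[0,0,0],60],
    [[0,0,0],[0,0,0],60],
    [[0,0,-10],[0,0,0],60],
    [[0,0,-25],[0,0,0],60],
    [[0,0,-40],[0,0,0],60],
  ],
)

```text
clock: 26.3
position: [425.1, 124.5, 234.5]
ee_rot: [0.163, 0.953, 0.254, 0.042]
contact_force: [0.1, -0.8, 0.0]
gripper_width: 60.2
grasp_force: 0.0
```

Request:
send_rows(
  series=[
    [[0,0,-40],[0,0,0],60],
    [[0,0,-40],[0.1,0,0],60],
    [[0,-40,0],[0.1,0,0],60],
    [[0,-45,0],[0.1,0,0],60],
    [[0,-45,0],[0.1,0,0],60],
    [[0,-45,0],[0.1,0,0],60],
    [[0,-45,0],[0,0,0],60],
    [[0,-45,0],[0,0,0],60],
  ],
)

```text
clock: 27.1
position: [326.4, -156.7, 256.9]
ee_rot: [0.167, 0.986, 0.011, 0.003]
contact_force: [0.9, -0.6, 0.5]
gripper_width: 60.2
grasp_force: 0.0
```

```bash
python3 look.py 12 2>/dev/null; python3 - <<'E'
from mv import *
t=cv2.imread('pics/top12.png')[260:360,190:300];s=cv2.imread('pics/side12.png')[140:250,210:320]
z=lambda v,h:cv2.convertScaleAbs(cv2.resize(v,(int(h*v.shape[1]/v.shape[0]),h),interpolation=cv2.INTER_CUBIC),alpha=1.6,beta=10)
a,b=z(t,370),z(s,370);print(a.shape,b.shape)
cv2.imwrite('pics/ts12.png',np.hstack([a,b]))
E
```

```text
[ 326.4 -156.7  256.9] 60.22537344195699
top [106.5 424.5] z60 [188.  455.7  61.5] z12 [179.5 475.9  64. ]
top [354.3 321.8] z60 [430.9 -99.8  37.4] z12 [ 432.5 -102.6   38.9]
top [460.5 322.9] z60 [ 435.4 -349.    49.2] z12 [ 437.2 -362.1   51.3]
top [255.6 320.6] z60 [381.2 -36.4 209.7] z12 [380.8 -36.4 218.3]
top [519.3 297.4] z60 [ 501.2 -493.4   48.9] z12 [ 505.7 -512.4   50.9]
top [342.3 271.8] z60 [548.4 -69.2  49.9] z12 [554.8 -70.7  51.9]
top [397.6 231. ] z60 [ 652.4 -201.5   49.5] z12 [ 663.1 -208.5   51.6]
top [276.4 214.1] z60 [686.3  94.1  46.1] z12 [698.4  99.3  48. ]
top [463.8 199.7] z60 [ 733.5 -361.9   46.7] z12 [ 747.6 -375.6   48.6]
top [383.7 169.1] z60 [ 807.1 -166.1   47.5] z12 [ 824.2 -171.6   49.5]
top [227.5 133.8] z60 [909.3 236.3  38. ] z12 [930.7 247.4  39.6]
side [388.8 374.7] z60 [ 740.4 -395.2   48.2] z12 [ 749.3 -372.8   50.2]
side [406.3 302.3] z60 [ 814.2 -198.6   49.4] z12 [ 826.3 -167.8   51.5]
side [344.4 308. ] z60 [ 653.  -195.1   52.7] z12 [ 658.3 -164.1   55. ]
side [260.8 280.4] z60 [ 433.3 -102.8   40.3] z12 [429.2 -68.   42. ]
side [303.3 268.9] z60 [549.3 -61.5  52.4] z12 [550.1 -24.9  54.6]
side [350.5 227.5] z60 [692.1  62.5  48.9] z12 [699.  104.4  51. ]
(370, 407, 3) (370, 370, 3)
```

View pics/ts12.png

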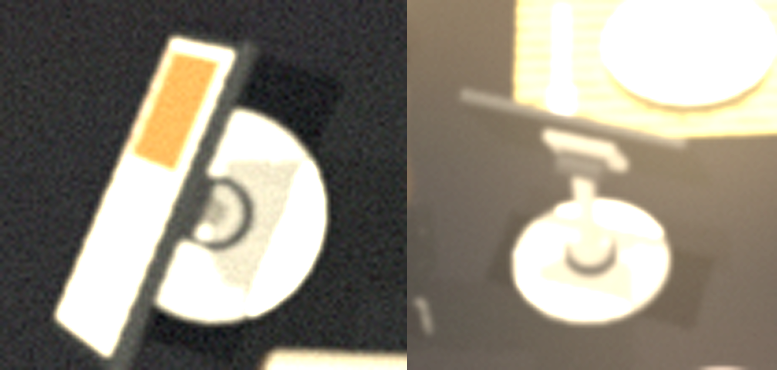

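```bash
cat > tab.py <<'E'
from mv import *
import sys
np.set_printoptions(precision=2,suppress=True)
im=cv2.imread(sys.argv[1]);v=im.max(2)
m=np.zeros(v.shape,np.uint8);m[262:362,195:256]=(v>110)[262:362,195:256]
# long sides of the lit front: per-row left and right bright limits
def fitline(px,z):
    P=plane("top",px,z)[:,:2];vx,vy,x,y=cv2.fitLine(np.float32(P),cv2.DIST_HUBER,0,.01,.01).ravel()
    a=np.degrees(np.arctan2(vy,vx))%180;return a,np.array([x,y])
rows=np.arange(282,340);L=[];Rr=[]
for r in rows:
    c=np.flatnonzero(m[r]);
    if not len(c):continue
    l=c[0];x=l
    while x<255 and m[r,x]:x+=1
    # subpixel 50% crossings at v=110
    g=lambda i,j:i+(110-float(v[r,i]))/(float(v[r,j])-float(v[r,i]))
    L.append([g(l-1,l),r]);Rr.append([x-1+(float(v[r,x-1])-110)/(float(v[r,x-1])-float(v[r,x])),r])
a1,p1=fitline(L,91.);a2,p2=fitline(Rr,199.)
print("edge dirs deg: bottom",a1,"top",a2,"face = dir+-90:",a1-90+90-90+0,)
for a,p,z in((a1,p1,91),(a2,p2,199)):
    f=np.radians(a+90 if a<90 else a-90);u=np.array([np.cos(f),np.sin(f)]);
    print("face",np.degrees(f),"offset from axis along face",(p-A[:2])@u)
th=np.pi/6;print("expected offsets",30*np.cos(th)+62.5*np.sin(th),30*np.cos(th)-62.5*np.sin(th))
E
python3 tab.py pics/top12.png; python3 - <<'E'
from mv import *
U=tri([256.8,272.2],[292.6,183.7]);D=tri([221.4,358.6],[226.6,168.8]);print(U,D,np.linalg.norm(U[0]-D[0]))
d=U[0]-D[0];print("face",np.degrees(np.arctan2(d[1],d[0]))+90)
f=np.radians(70.85);print(((U[0]+D[0])/2-A)@[np.cos(f),np.sin(f),0])
th=np.pi/6;u=np.array([np.cos(f),np.sin(f),0]);w=np.array([-u[1],u[0],0]);y=u*np.cos(th)+np.array([0,0,np.sin(th)]);z=-u*np.sin(th)+np.array([0,0,np.cos(th)])
for nm in("top","side"):
    print(nm,"front/top mid corners expected",proj(nm,[A+24*y+62.5*z+s*100*w for s in(1,-1)]).tolist())
print("front bottom top-view",proj("top",[A+30*y-62.5*z+s*100*w for s in(1,-1)]).tolist(),"front top",proj("top",[A+30*y+62.5*z+s*100*w for s in(1,-1)]).tolist())
E
```

```text
edge dirs deg: bottom 160.50864 top 160.50111 face = dir+-90: 70.50864
face 70.50864 offset from axis along face 57.67434821195637
face 70.50111 offset from axis along face -4.132982721591557
expected offsets 57.23076211353316 -5.269237886466836
(array([526.944, 117.145, 188.348]), np.float64(2.3881609025708976)) (array([344.063, 179.971, 192.241]), np.float64(0.8531235473764084)) 193.41100897122288
face 71.04054965948357
-7.430871110222882
top front/top mid corners expected [[221.5013363647758, 361.2375355391204], [258.18921540302546, 270.5756710476986]]
side front/top mid corners expected [[224.88856516913938, 168.1275697953924], [292.6458109555067, 182.83275557900797]]
front bottom top-view [[203.19860986341547, 348.26596769572393], [237.0895915947367, 266.21518277587296]] front top [[218.86421977977614, 360.3835801530972], [255.72600426808157, 269.52948822230474]]
```

The tablet measures 70.5° facing, against 70.85° wanted, and about 29.6° of tilt. I'll make one last overall check.

View pics/side12.png

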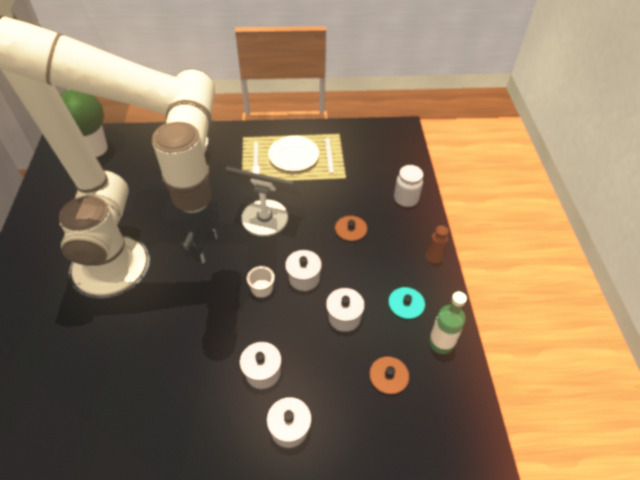

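```bash
python3 - <<'E'
from h import *
# knob tops: two-view dark blobs inside the lids; seated knob top at z=91
for n in("top","side"):
    g=cv2.cvtColor(get_image(n),cv2.COLOR_RGB2GRAY)
    for X in([500.5,-489.5],[438,-347],[653,-201],[550.5,-69.4]):
        p=proj(n,[[*X,80]])[0];x,y=p.round().astype(int);w=g[y-8:y+9,x-8:x+9].astype(float)
        k=(w<70).astype(float);yy,xx=np.mgrid[-8:9,-8:9]
        c=np.array([x+(xx*k).sum()/k.sum(),y+(yy*k).sum()/k.sum()]);print(n,X,"seen-expected px",(c-p).round(1),k.sum())
E
```

```text
top [500.5, -489.5] seen-expected px [0. 0.] 75.0
top [438, -347] seen-expected px [-0.3  1.1] 63.0
top [653, -201] seen-expected px [-0.1  1.1] 55.0
top [550.5, -69.4] seen-expected px [0.2 1.2] 48.0
side [500.5, -489.5] seen-expected px [nan nan] 0.0
side [438, -347] seen-expected px [0.  3.4] 13.0
side [653, -201] seen-expected px [-0.3  2.5] 18.0
side [550.5, -69.4] seen-expected px [-0.4  2.3] 15.0<stdin>:8: RuntimeWarning: invalid value encountered in scalar divide
```

All four pots carry level lids, at side pixels (303,270), (345,310), (261,365) and (289,422). The cup and plate have not moved, the tablet faces the plate and the gripper is clear, so I'm handing in.

```bash
python3 -c "
from bench import job_done
print(job_done())"
```

```text
the job is handed in; nothing more can be done
None
```

The job is handed in: all four pots have a steel lid seated on them, and the tablet faces the plate to within about 0.4° and leans back about 29.6° by my last camera measurement; I have no verdict from the judge.

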